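# Click the jar stop home against the jars

### The job

Before the jar tray goes back into the corner cabinet, secure its jars: push the sliding stop along its rail by the orange thumb lug, towards the jars, and leave it clicked into the last slot it reaches before its rubber bumper would touch the nearest jar. Only push the stop with the fingers, never pinch it, and leave the jars, the scoop and the green box where they stand.

Things in the scene. Friction and masses are not known exactly. Their poses are not given: they have to be found in the camera images.
- tray: the jar tray, fixed on the worktop: white floor 250 x 560 mm, 16 mm thick, aluminium lips to 48 mm above the worktop at the back and both ends, and along its front (-x) edge an aluminium rail 20 mm wide, its flat top 34 mm above the worktop. Origin: centre of the underside. y runs along the rail (to the left), x across the tray away from the rail, z up.
- stop (a joint): travel (m) of the click stop along the rail towards the tray's +y, 0 (right-hand end) to 0.275. It slides against about 1 N of friction. Its catch drops into a slot at 0.050, 0.090, 0.130, 0.170, 0.210 or 0.250 and pulls the stop in over the last 5 mm or so, to within 1.5 mm; to push it out again takes about 5 N.
- stop_catch (a joint): height (m) of the sprung roller inside the stop's shoe: 0 while it runs on top of the rail, about -0.003 when it has dropped into a slot.
- stop_pad (a point): centre of the push face of the stop's upright orange lug (28 mm across the rail, 10 mm thick, 46 mm high, from 63 to 109 mm above the worktop). The face looks along the tray's -y, away from the jars; push it towards +y. No part of the stop lies on its -y side. Along the rail it is 29 mm behind the middle of the white shoe (where the roller is) and 57 mm behind the bumper's face.
- stop_face (a point): centre of the black rubber bumper's jar-side face, on the stop's grey cross panel (202 mm across the tray, its top 95 mm above the worktop). The face is 196 mm wide, looks along the tray's +y, and its axes are those of the tray.
- fence: grey end fence clamped on the rail at the jars' far side, a fixed panel across the tray, 202 mm wide. Origin: on the tray floor, in the middle of its jar-side face.
- slot1 (a point): centre of slot 1 of 6 in the rail, counted from the right-hand end, at the level of the rail's top; the slot is 16 mm long, reaches right across the rail and looks like a dark gap. The stop's shoe is centred over it at travel 0.050 m.
- slot2 (a point): centre of slot 2 of 6 in the rail, counted from the right-hand end, at the level of the rail's top; the slot is 16 mm long, reaches right across the rail and looks like a dark gap. The stop's shoe is centred over it at travel 0.090 m.
- slot3 (a point): centre of slot 3 of 6 in the rail, counted from the right-hand end, at the level of the rail's top; the slot is 16 mm long, reaches right across the rail and looks like a dark gap. The stop's shoe is centred over it at travel 0.130 m.
- slot4 (a point): centre of slot 4 of 6 in the rail, counted from the right-hand end, at the level of the rail's top; the slot is 16 mm long, reaches right across the rail and looks like a dark gap. The stop's shoe is centred over it at travel 0.170 m.
- slot5 (a point): centre of slot 5 of 6 in the rail, counted from the right-hand end, at the level of the rail's top; the slot is 16 mm long, reaches right across the rail and looks like a dark gap. The stop's shoe is centred over it at travel 0.210 m.
- slot6 (a point): centre of slot 6 of 6 in the rail, counted from the right-hand end, at the level of the rail's top; the slot is 16 mm long, reaches right across the rail and looks like a dark gap. The stop's shoe is centred over it at travel 0.250 m.
- jar_a_mid (a point): middle, half-way up, of a closed glass jar with a steel lid, 76 mm in diameter, 115 mm high, about 350 g, standing in the tray. Any of the three jars in the tray may be the one nearest to the stop.
- jar_b_mid (a point): middle, half-way up, of a closed glass jar with a brown wooden lid, 76 mm in diameter, 115 mm high, about 350 g, standing in the tray. Any of the three jars in the tray may be the one nearest to the stop.
- jar_c_mid (a point): middle, half-way up, of a closed glass jar with a white lid, 76 mm in diameter, 115 mm high, about 350 g, standing in the tray. Any of the three jars in the tray may be the one nearest to the stop.
- scoop_mid (a point): small aluminium scoop lying on the worktop to the right of the tray, about 160 mm long, 30 mm high; this point is 15 mm up, near the middle of its length.
- green_box_mid (a point): middle, half-way up, of the open green plastic stacking box on the worktop to the left, 160 x 110 x 75 mm.
Not all that is in view belongs to the job. Leave any red look-alike of the part that bears jar_c_mid alone.

How it is judged:
By the outcome, as a careful person would: the job done as asked, in the order asked, and still so for the second after the job is handed in, with the robot touching nothing.
It also fails if it takes over 45 s, if anything falls off the work surface, if the arm or the gripper's body presses on something with over 40 N, if the wrist force passes 120 N, or if a joint passes its speed limit or range.

### The arm

A 6-joint arm with a two-finger parallel gripper is mounted at the origin on the work surface. World frame = base frame: x ahead of the robot, y to its left, z up, the work surface at z = 0. Lengths are in m, angles in rad, forces in N, time in s.
With the tool pointing down it reaches from about 0.375 to 0.9 m from the base axis. Payload 3.1 kg.
Tool frame: the origin (TCP) lies at the very end of the fingers, on their centre line; the grasp point (between the pads) lies 19 mm behind it; z points along the fingers, y is the direction in which the jaws open and shut (so a half turn about z gives the same grasp; the last joint's range is limited). The gripper opens to 85 mm and grips with 20 to 120 N. Pads are 22 mm wide; open, the fingers measure 114 mm over their backs; the gripper's body (76 mm by 85 mm) begins 54 mm behind the grasp point. The pads swing forward as they close: fully open they stand 13 mm farther back than shut.
Start: joints at [-1.357, 0.527, 1.433, -0, 1.181, -0.178], TCP at [0.239, -0.577, 0.231] pointing down, gripper open.
Joint ranges: [-3.08, 3.08], [-0.75, 2.2], [0.22, 2.44], [-1.43, 4.57], [0, 2.65], [-2.85, 2.85]. Speed limits (rad/s): [2.79, 2.79, 3.14, 3.14, 3.14, 3.14].

### API

Orientations are given as a unit quaternion [x, y, z, w].
In Python, from station import manip gives the robot as it stands. The module is installed in compiled form; this text tells all that it offers.
- The arm moves only by the tool send_rows, never from a script. Its argument "commands" is a list of rows, each an object with "delta_pos": the shift along the world's x, y, z in cm, a list of three; "yaw": the turn about the world's z in rad. A call has 1 to 10 rows; each row shifts and turns the pose as measured when the row begins; what a row does not reach is not made up. A row lasts 1/8 s, in which the tool goes at most 62.5 mm and 10.7 degrees, less where a joint would pass 70% of its speed; a pose out of reach is approached as far as the arm can. A call is refused whole if a number of a shift passes 6.25 or a number of a turn 0.188, either way. A call with a gripper value outside its range is refused whole. "grip" is the closure, from -1 (fully open) to 1 (shut), set as the call begins (left out, the last holds). The fingers move at their own pace and stop on an object; "force" is the grip in N (left out, the last holds). Time passes only in rows, so rows that do not move let the fingers close. It gives the time, the measured TCP pose, the force and the opening at its end, in the units of the state.
- manip.sense(): the state, without advancing time (a new reading comes with each control period).
- manip.snapshot(name): name is "scene" or "side" or "wrist"; returns the picture (480x640x3 uint8, blue, green, red); there is no depth.
- manip.get_calibration(name): a dict with "fx", "fy", "cx", "cy" (pixels), "world_to_cam" (4x4, takes a point from world to camera coordinates); the wrist camera has in their place "mount" (4x4, takes a point from camera to tool coordinates, whose origin is the TCP and whose axes are the flange's). Camera axes: x right, y down, z forward; pixel columns grow to the right and rows downward; lengths in m; the calibration is good to about 2 mm. A picture is of the moment at which its call begins: read the wrist's pose just before it. get_calibration takes no time and is no camera call.
- manip.sign_off(): hands the job in, once; it reports no verdict.
The state is a dict: "t": time; "q": joint angles; "qd": joint speeds; "tau": joint torques, N m; "tcp_pos": TCP position; "tool_rot": TCP orientation; "force": force on the tool from outside, world axes, zero at the start; "ft_torque": the same for the moment, N m; "finger_gap": opening from 0.0 (shut) to 1.0 (fully open).
Only numpy, scipy, OpenCV 4.12 (cv2) and the standard library are available. Lean on these libraries where they do the work, as an engineer would, in place of code of your own. Each camera call takes 0.05 s, during which the arm holds its last target. There are 200 camera calls.

## Working session

There is one attempt and no reset: what is moved stays moved. The work goes in short steps, Python scripts to look and compute and a tool call to move; the robot and the scene stay as the last step left them, time stands still between calls to the robot, and variables do not carry over. Pictures are saved under pics/ and viewed, about 8 in all and at most 12, crops included, and the job is handed in when it is done.

Besides the shell and the picture viewer there is one more tool, called by a JSON object that holds its "fn" and its "kwargs", one argument or row to a line. send_rows: Moves the arm, as the interface text tells. Its arguments: {"type":"object","properties":{"commands":{"type":"array","items":{"type":"object","properties":{"delta_pos":{"type":"array","items":{"type":"number"}},"yaw":{"type":"number"}}}},"grip":{"type":"number"},"force":{"type":"number"}},"required":["commands"]}

```bash
mkdir -p pics; python3 - <<'E'
from station import manip
import cv2,numpy as np
for n in("scene","side"):
    cv2.imwrite(f"pics/{n}0.png",manip.snapshot(n))
for n in("scene","side","wrist"):
    c=manip.get_calibration(n);print(n,{k:np.round(v,4).tolist() for k,v in c.items()})
s=manip.sense();print(s)
E
```

```text
scene {'fx': 561.9311, 'fy': 561.9311, 'cx': 322.6821, 'cy': 239.6762, 'world_to_cam': [[-0.5074, 0.8617, -0.0095, 0.3414], [0.7281, 0.4228, -0.5396, -0.4299], [-0.461, -0.2807, -0.8419, 1.598], [0.0, 0.0, 0.0, 1.0]]}
side {'fx': 475.6817, 'fy': 475.6817, 'cx': 321.9538, 'cy': 234.6132, 'world_to_cam': [[-0.925, -0.38, 0.0045, 0.5891], [-0.2598, 0.6238, -0.7371, 0.2398], [0.2773, -0.683, -0.6757, 1.1683], [0.0, 0.0, 0.0, 1.0]]}
wrist {'fx': 349.2745, 'fy': 349.2745, 'cx': 317.162, 'cy': 243.1026, 'mount': [[0.0003, -0.9574, -0.2888, 0.0728], [1.0, 0.0003, -0.0002, 0.001], [0.0003, -0.2888, 0.9574, -0.1427], [0.0, 0.0, 0.0, 1.0]]}
{'t': 0.1, 'q': array([-1.35649537e+00,  5.28361821e-01,  1.43375162e+00, -2.33907814e-05,
        1.18143295e+00, -1.78495161e-01]), 'qd': array([ 0.00021148, -0.00241319, -0.0012108 , -0.00070009,  0.00234588,
       -0.0005496 ]), 'tau': array([ 5.37326378e-05, -4.43305027e+01, -1.78586358e+01, -3.17024123e-04,
        3.84742889e-03,  1.72775015e-05]), 'tcp_pos': array([ 0.23911872, -0.57675546,  0.23044566]), 'tool_rot': array([ 9.80774477e-01,  1.95142180e-01, -2.83017223e-05, -9.76515677e-04]), 'force': array([-0.43771147, -0.70899152,  0.10136174]), 'ft_torque': array([ 0.02973957, -0.03039052,  0.05094829]), 'finger_gap': 0.9982341526334698}
```

View pics/scene0.png

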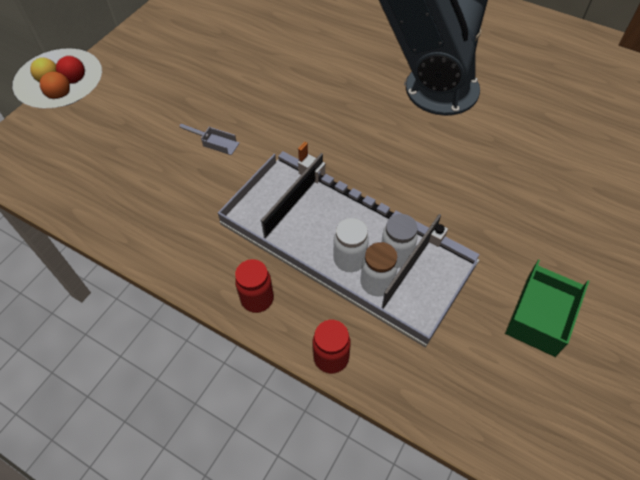

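View pics/side0.png

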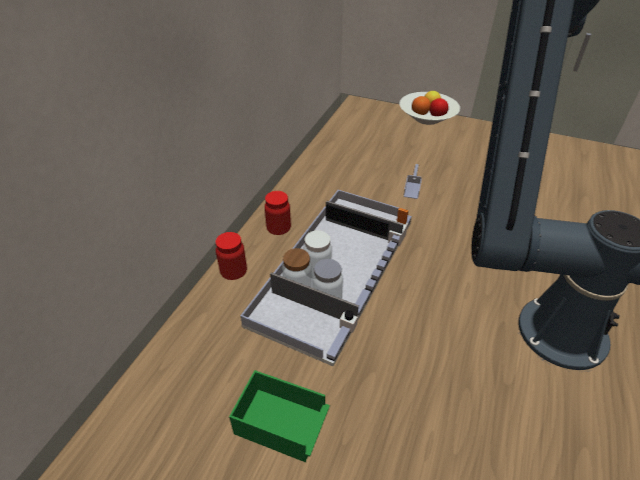

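Scene: the orange lug is at (303,151) in the scene view and (403,215) in the side view. The other orange thing is the fruit in the bowl at (55,85) scene. The fence's black knob (440,230) is also not the lug. The white-lid jar at (351,230) looks nearest to the stop; the red jars (254,285) and (331,345) are decoys. Next I'll enlarge both views.

```bash
python3 - <<'E'
import cv2
a=cv2.imread("pics/scene0.png")[135:345,215:485];cv2.imwrite("pics/sc.png",cv2.resize(a,None,fx=2.8,fy=2.8,interpolation=cv2.INTER_CUBIC))
a=cv2.imread("pics/side0.png")[185:365,235:425];cv2.imwrite("pics/sd.png",cv2.resize(a,None,fx=3.3,fy=3.3,interpolation=cv2.INTER_CUBIC))
E
```

```text
(no output)
```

View pics/sc.png

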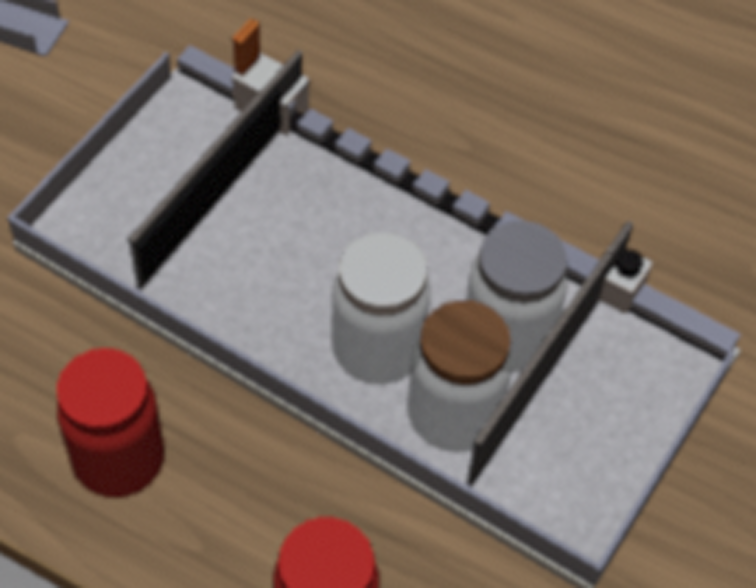

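View pics/sd.png

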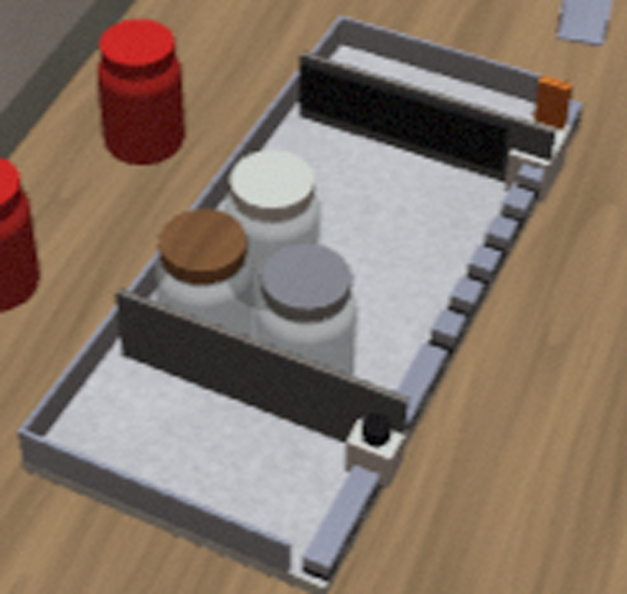

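```bash
cat > h.py <<'E'
from station import manip
import numpy as np
from scipy.spatial.transform import Rotation as R
def cam(n,s=None):
    c=manip.get_calibration(n);K=np.array([[c["fx"],0,c["cx"]],[0,c["fy"],c["cy"]],[0,0,1]])
    if n!="wrist": return K,np.array(c["world_to_cam"])
    T=np.eye(4);T[:3,:3]=R.from_quat(s["tool_rot"]).as_matrix();T[:3,3]=s["tcp_pos"]
    return K,np.linalg.inv(T@np.array(c["mount"]))
def ray(K,W,p):
    d=W[:3,:3].T@np.linalg.solve(K,[p[0],p[1],1]);return -W[:3,:3].T@W[:3,3],d/np.linalg.norm(d)
def onz(K,W,p,z):
    o,d=ray(K,W,p);return o+d*(z-o[2])/d[2]
def tri(obs):
    A=0;b=0
    for o,d in obs:
        P=np.eye(3)-np.outer(d,d);A=A+P;b=b+P@o
    x=np.linalg.solve(A,b);return x,[np.linalg.norm((np.eye(3)-np.outer(d,d))@(x-o))*1e3 for o,d in obs]
def proj(K,W,X):
    c=W[:3,:3]@X+W[:3,3];q=K@c;return q[:2]/q[2]
E
python3 - <<'E'
from h import *
A=cam("scene");B=cam("side")
f=lambda p:(p[0]/2.8+215,p[1]/2.8+135)
g=lambda p:(p[0]/3.3+235,p[1]/3.3+185)
np.set_printoptions(precision=4,suppress=True)
P=dict(white=((384,271),(272,181)),steel=((523,259),(307,280)),brown=((465,340),(203,241)),lug=((247,46),(554,102)),
 panR=((298,58),(552,130)),panB=((133,243),(303,57)),b1=((315,125),(519,200)),b2=((353,145),(503,230)),b3=((392,164),(486,262)),b4=((432,186),(468,293)),b5=((471,207),(448,325)),
 backR=((12,216),(342,17)),backL=((600,570),(20,432)),fenR=((628,228),(405,398)),fenB=((472,472),(119,291)))
for k,(a,b) in P.items():
    x,e=tri([ray(*A,f(a)),ray(*B,g(b))]);print(k,x,np.round(e,1))
E
```

```text
white [0.6308 0.0486 0.125 ] [0.8 0.8]
steel [0.567  0.1341 0.1227] [0.7 0.7]
brown [0.6536 0.1289 0.1243] [1.2 1.2]
lug [ 0.4608 -0.1791  0.0834] [0.6 0.6]
panR [ 0.4524 -0.1334  0.0888] [2.8 2.8]
panB [ 0.684  -0.1487  0.0862] [1.5 1.5]
b1 [ 0.4661 -0.1082  0.0257] [1.4 1.4]
b2 [ 0.4685 -0.0682  0.0251] [1.3 1.3]
b3 [ 0.4705 -0.0278  0.0251] [0.4 0.4]
b4 [0.4739 0.0129 0.0258] [1.2 1.2]
b5 [0.4778 0.0526 0.0268] [0.9 0.9]
backR [ 0.6911 -0.2704  0.0445] [0.5 0.5]
backL [0.7313 0.2862 0.043 ] [1.1 1.1]
fenR [0.473  0.1844 0.0866] [2.5 2.5]
fenB [0.7162 0.1672 0.0736] [10. 10.]
```

The white-lid jar (c) is nearest. Its near edge is within a few mm of the bumper position at slot 4, so I need a closer look. I'll shut the fingers and bring the wrist camera over the gap.

{"fn": "send_rows", "kwargs": {
  "commands": [
    {"delta_pos":[2.7,4.9,0],"yaw":-0.05},
    {"delta_pos":[2.7,4.9,0],"yaw":-0.05},
    {"delta_pos":[2.7,4.9,0],"yaw":-0.05},
    {"delta_pos":[2.7,4.9,0],"yaw":-0.05},
    {"delta_pos":[2.7,4.9,0],"yaw":-0.05},
    {"delta_pos":[2.7,4.9,0],"yaw":-0.05},
    {"delta_pos":[2.7,4.9,0],"yaw":-0.05},
    {"delta_pos":[2.7,4.9,0],"yaw":-0.05},
    {"delta_pos":[2.7,4.9,0],"yaw":-0.05},
    {"delta_pos":[2.7,4.9,0],"yaw":-0.05}
  ],
  "grip": 1
}}

```text
t: 1.35
tcp_pos: [0.5122, -0.0745, 0.2271]
tool_rot: [0.998, -0.067, -0.0, -0.002]
force: [0.3, 0.1, 0.6]
finger_gap: -0.002
```

{"fn": "send_rows", "kwargs": {
  "commands": [
    {"delta_pos":[2.5,4.0,0],"yaw":0.06},
    {"delta_pos":[2.5,4.0,0]},
    {"delta_pos":[0,0,0]},
    {"delta_pos":[0,0,0]}
  ]
}}

```text
validation failed for argument at $.co...
```

```bash
python3 - <<'E'
from h import *
import cv2,pickle
s=manip.sense();im=manip.snapshot("wrist");cv2.imwrite("pics/w1.png",im);pickle.dump(s,open("w1.pkl","wb"))
print(s["t"],s["tcp_pos"],s["tool_rot"],abs(s["qd"]).max())
E
```

```text
1.35 [ 0.5121631  -0.07445996  0.22712615] [ 9.97758528e-01 -6.68982051e-02 -2.96458618e-04 -1.56897664e-03] 1.3273269914436174
```

View pics/w1.png

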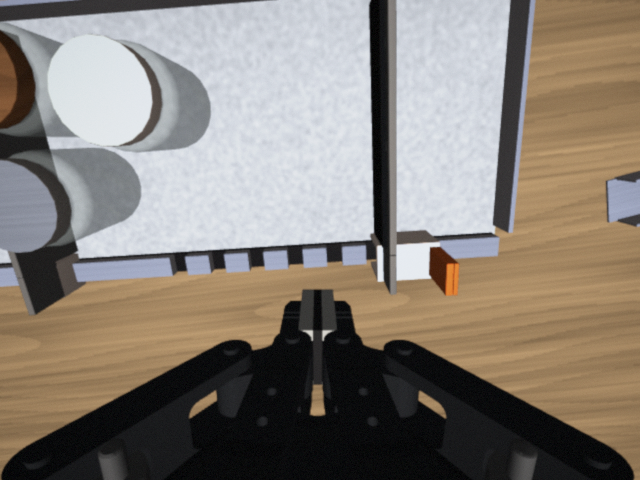

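The move was refused because every row needs a yaw. The picture still helps: white-lid jar at about (105,90), panel at about x=390, rail slots from (180,265) to about (368,255), lug at (445,270). I'll send the move again.

{"fn": "send_rows", "kwargs": {
  "commands": [
    {"delta_pos":[2.5,4.0,0],"yaw":0.06},
    {"delta_pos":[2.5,4.0,0],"yaw":0},
    {"delta_pos":[0,0,0],"yaw":0},
    {"delta_pos":[0,0,0],"yaw":0}
  ]
}}

```text
t: 1.9
tcp_pos: [0.5652, 0.0158, 0.2257]
tool_rot: [0.999, -0.032, -0.0, -0.004]
force: [-0.8, -0.5, 0.2]
finger_gap: 0.001
```

```bash
python3 - <<'E'
from h import *
import cv2,pickle
s=manip.sense();im=manip.snapshot("wrist");cv2.imwrite("pics/w2.png",im);pickle.dump(s,open("w2.pkl","wb"))
print(s["t"],s["tcp_pos"],s["tool_rot"],abs(s["qd"]).max())
cv2.imwrite("pics/w2c.png",cv2.resize(im[0:330,60:500],None,fx=1.8,fy=1.8,interpolation=cv2.INTER_CUBIC))
E
```

```text
1.9 [0.56524468 0.01575484 0.22573545] [ 9.99482534e-01 -3.19298094e-02 -4.57670730e-04 -3.86539462e-03] 0.014104983282607864
```

View pics/w2c.png

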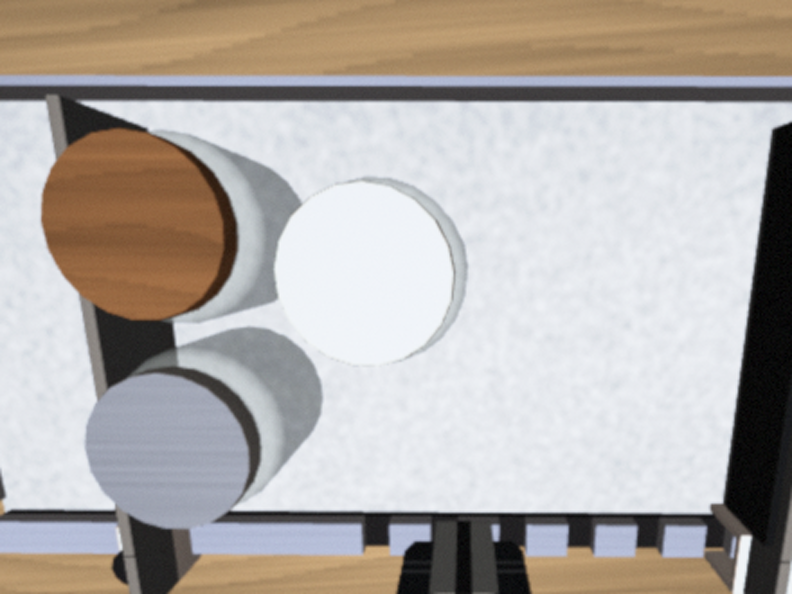

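Wrist crop: the white lid is a clean circle at crop (364,272). The rail slots run along crop y≈536, with slot 6 at x≈377, slot 3 at 580 and slot 2 at 648. I'll fit these with sub-pixel accuracy.

```bash
python3 - <<'E'
from h import *
import cv2,pickle
np.set_printoptions(precision=4,suppress=True)
yh=np.array([.0722,.9974,0])
A=cam("scene");B=cam("side")
W={}
for n,seed in(("w1",(105,90)),("w2",(262,151))):
    im=cv2.imread(f"pics/{n}.png");W[n]=cam("wrist",pickle.load(open(n+".pkl","rb")))
    m=(im.min(2)>222).astype(np.uint8);m=cv2.morphologyEx(m,cv2.MORPH_OPEN,np.ones((5,5)))
    k,l,st,ce=cv2.connectedComponentsWithStats(m);i=l[seed[1],seed[0]]
    c=cv2.findContours((l==i).astype(np.uint8),0,1)[0][0];e=cv2.fitEllipse(cv2.convexHull(c));print(n,st[i],e)
    W[n+"e"]=e[0]
print("cam2 pos",ray(*W["w2"],(1,1))[0])
obs=[ray(*W["w1"],W["w1e"]),ray(*W["w2"],W["w2e"])]
print("lid wrist tri",tri(obs));sc=(384/2.8+215,271/2.8+135);sd=(272/3.3+235,181/3.3+185)
print("lid all",tri(obs+[ray(*A,sc),ray(*B,sd)]))
for z in(.131,.125):
    x=onz(*W["w2"],W["w2e"],z);print("lid z",z,x,x@yh)
im=cv2.imread("pics/w2.png")
for n,rows,cs in(("w2",range(292,304,4),(240,480)),("w1",[],(0,0))):
    for r in rows:
        p=cv2.imread(f"pics/{n}.png")[r-1:r+2].mean((0,2));t=np.where((p[cs[0]:cs[1]-1]>75)!=(p[cs[0]+1:cs[1]]>75))[0]+cs[0]
        print(n,r,[round(float(c+(p[c]-75)/(p[c]-p[c+1])),1) for c in t])
for col in(262,354,381):print(col,im[280:312,col].mean(1).astype(int))
E
```

```text
w1 [  76   70   75   75 3525] ((115.89448547363281, 110.36460876464844), (59.566402435302734, 88.37930297851562), 42.88762283325195)
w2 [  167    57   318   227 49426] ((334.4142761230469, 176.47706604003906), (279.1194152832031, 334.5020751953125), 74.93264770507812)
cam2 pos [0.6384 0.0088 0.3684]
lid wrist tri (array([0.6145, 0.005 , 0.1937]), [np.float64(5.426118126282872), np.float64(5.42611812628293)])
lid all (array([0.6225, 0.0325, 0.1195]), [np.float64(13.00000903862737), np.float64(34.00563504871021), np.float64(14.859754467696726), np.float64(13.741883288970099)])
lid z 0.131 [0.6126 0.0007 0.131 ] 0.04490340261606031
lid z 0.125 [0.612  0.0005 0.125 ] 0.044651784110243224
w2 292 [261.6, 275.1, 299.5, 331.4, 337.6, 351.3, 375.8, 389.5, 414.0, 428.2, 452.5, 463.4, 471.8]
w2 296 [261.8, 275.0, 299.6, 332.0, 337.6, 351.2, 375.8, 389.2, 414.0, 427.4, 452.5, 466.2, 476.7]
w2 300 [261.9, 275.2, 299.0, 332.5, 336.8, 351.1, 375.6, 389.0, 413.7, 427.1, 451.9, 465.2, 477.6]
262 [232 231 232 219 149  44  39  55  56  55  57  63  61  59  61  61  63  69
  66  67  65  68  76  95 111 122 141 160 168 169 164 151]
354 [233 234 238 236 202  77  27  51  64  67  79 134 187 196 197 194 193 191
 193 197 193 196 196 193 194 197 197 198 190 169 160 156]
381 [236 236 235 231 193  72  21  22  33  30  32  36  31  31  30  30  31  30
  33  32  33  32  33  69 122 150 153 152 150 153 156 156]
```

```bash
python3 - <<'E'
from h import *
import cv2,pickle
np.set_printoptions(precision=4,suppress=True)
yh=np.array([.0722,.9974,0])
L={}
for n,seed in(("w1",(105,90)),("w2",(262,151))):
    im=cv2.imread(f"pics/{n}.png");L[n]=cam("wrist",pickle.load(open(n+".pkl","rb")))
    for th in(232,236,240):
        m=(cv2.GaussianBlur(im,(5,5),0).min(2)>th).astype(np.uint8);m=cv2.morphologyEx(m,cv2.MORPH_OPEN,np.ones((9,9)))
        k,l,st,ce=cv2.connectedComponentsWithStats(m);i=l[seed[1],seed[0]]
        if not i: print(n,th,im[seed[1],seed[0]]);continue
        c=cv2.findContours((l==i).astype(np.uint8),0,1)[0][0];e=cv2.fitEllipse(cv2.convexHull(c));print(n,th,st[i],np.round(e[0],1),np.round(e[1],1))
K,W=L["w2"];z4=[]
for u in(344.4,382.5,420.7,268.4):
    a=[onz(K,W,(u,300),z) for z in(.034,.027)];print("slot",u,a[0],a[0]@yh,a[1]@yh)
for p in((262.2,151.1),):
    for z in(.131,.124):x=onz(K,W,p,z);print("lid",z,x,x@yh)
print("lid L/R",[onz(K,W,(u,151),.131)@yh for u in(60+275/1.8,60+455/1.8)])
print("w1 lid",onz(*L["w1"],(105,90),.131))
E
```

```text
w1 232 [233 229 223]
w1 236 [233 229 223]
w1 240 [233 229 223]
w2 232 [ 215  103   95   99 7555] [261.1 152.5] [ 96.1 100.8]
w2 236 [ 215  104   94   98 7349] [261.5 152. ] [94.3 99.4]
w2 240 [248 243 239]
slot 344.4 [ 0.4733 -0.0068  0.034 ] 0.027390834917413433 0.026815809297991808
slot 382.5 [ 0.4709 -0.0467  0.034 ] -0.012608377675336043 -0.014020802176125629
slot 420.7 [ 0.4685 -0.0867  0.034 ] -0.05263806030107401 -0.05488852158507727
slot 268.4 [0.4781 0.0731 0.034 ] 0.10740180965078984 0.1085018445237099
lid 0.131 [0.6321 0.0473 0.131 ] 0.09281094708523357
lid 0.124 [0.6319 0.0484 0.124 ] 0.09393022405199906
lid L/R [np.float64(0.12541915276298315), np.float64(0.05950727537351615)]
w1 lid [0.6311 0.0439 0.131 ]
```

Slot spacing comes out at exactly 40.0 mm at z=34 mm, so the scale is good. The gap at slot 4 computes to about −0.6 to −2.5 mm, which means contact, and the value is sensitive to yaw. Slot 3 is safely short of the jar, so I'll push there first and then measure the remaining gap from close up. First I'll go behind the lug.

{"fn": "send_rows", "kwargs": {
  "commands": [
    {"delta_pos":[-2.1,-4.9,0],"yaw":0},
    {"delta_pos":[-2.1,-4.9,0],"yaw":0},
    {"delta_pos":[-2.1,-4.9,0],"yaw":0},
    {"delta_pos":[-2.1,-4.9,0],"yaw":0},
    {"delta_pos":[-2.0,-4.9,0],"yaw":0},
    {"delta_pos":[0,0,0],"yaw":0},
    {"delta_pos":[0,0,0],"yaw":0}
  ]
}}

```text
t: 2.82
tcp_pos: [0.4515, -0.2428, 0.2261]
tool_rot: [0.999, -0.038, -0.0, -0.003]
force: [-0.3, -0.4, -0.6]
finger_gap: 0.002
```

{"fn": "send_rows", "kwargs": {
  "commands": [
    {"delta_pos":[0.7,0.2,-4.8],"yaw":0},
    {"delta_pos":[0,0,-4.8],"yaw":0},
    {"delta_pos":[0,0,-4.4],"yaw":0},
    {"delta_pos":[0,0,0],"yaw":0},
    {"delta_pos":[0,0,0],"yaw":0}
  ]
}}

```text
t: 3.45
tcp_pos: [0.4611, -0.238, 0.0859]
tool_rot: [0.999, -0.036, 0.002, -0.002]
force: [0.1, -0.1, 0.4]
finger_gap: -0.003
```

```bash
python3 - <<'E'
from h import *
import cv2,pickle
s=manip.sense();im=manip.snapshot("wrist");pickle.dump(s,open("w3.pkl","wb"))
cv2.imwrite("pics/w3.png",im)
print(s["t"],s["tcp_pos"],s["tool_rot"])
E
```

```text
3.45 [ 0.46107576 -0.23798011  0.08590206] [ 0.99936317 -0.03556071  0.00242795 -0.00167291]
```

View pics/w3.png

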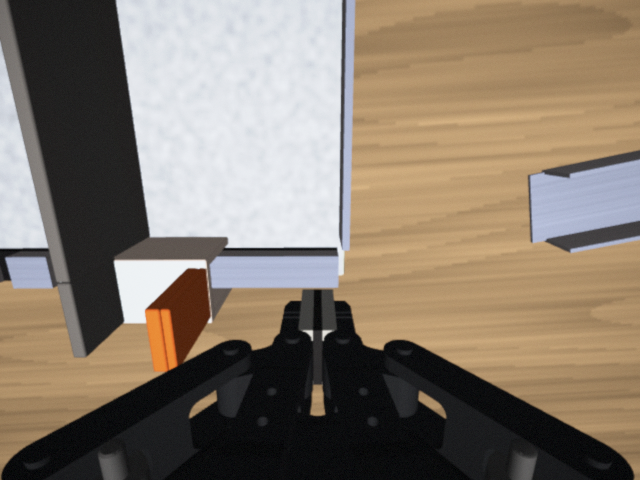

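The fingers are to the right of and behind the lug. The lug's top push-side edge runs from (170,307) to (178,368), and the scoop at (580,200) is well clear.

```bash
python3 - <<'E'
from h import *
import pickle
K,W=cam("wrist",pickle.load(open("w3.pkl","rb")))
for p,z in(((147,310),.109),((168,307),.109),((178,368),.109),((152,370),.109),((208,268),.063),((211,287),.034),((338,287),.034),((338,252),.034)):print(p,onz(K,W,p,z))
E
```

```text
(147, 310) [ 0.47595359 -0.17540004  0.109     ]
(168, 307) [ 0.47664676 -0.18362823  0.109     ]
(178, 368) [ 0.44965757 -0.18245074  0.109     ]
(152, 370) [ 0.44944278 -0.17182476  0.109     ]
(208, 268) [ 0.4750563  -0.18461464  0.063     ]
(211, 287) [ 0.45258571 -0.17395179  0.034     ]
(338, 287) [ 0.44726331 -0.25064675  0.034     ]
(338, 252) [ 0.46947504 -0.25184499  0.034     ]
```

{"fn": "send_rows", "kwargs": {
  "commands": [
    {"delta_pos":[0.2,2.8,-0.5],"yaw":0},
    {"delta_pos":[0.1,1.2,0],"yaw":0},
    {"delta_pos":[0.1,1.2,0],"yaw":0},
    {"delta_pos":[0.1,1.2,0],"yaw":0},
    {"delta_pos":[0.1,1.2,0],"yaw":0},
    {"delta_pos":[0.1,1.2,0],"yaw":0},
    {"delta_pos":[0,1.2,0],"yaw":0},
    {"delta_pos":[0.1,1.2,0],"yaw":0},
    {"delta_pos":[0,0,0],"yaw":0},
    {"delta_pos":[0,0,0],"yaw":0}
  ]
}}

```text
t: 4.75
tcp_pos: [0.4758, -0.1328, 0.0899]
tool_rot: [0.999, -0.032, 0.012, 0.01]
force: [0.3, 0.2, -0.3]
finger_gap: -0.001
```

```bash
python3 - <<'E'
from h import *
import cv2,pickle
s=manip.sense();im=manip.snapshot("wrist");pickle.dump(s,open("w4.pkl","wb"))
cv2.imwrite("pics/w4.png",im)
print(s["t"],s["tcp_pos"],s["tool_rot"],s["force"])
E
```

```text
4.75 [ 0.475775   -0.13284849  0.08993595] [ 0.99936848 -0.03200845  0.01170755  0.0100514 ] [ 0.25826589  0.20854723 -0.28617937]
```

View pics/w4.png

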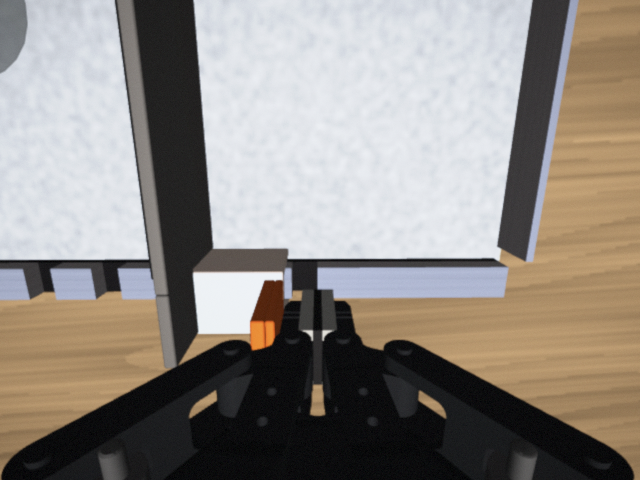

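The stop is in slot 2: slot 1 is exposed at (305,277) and the shoe centre is near (240,270). The tool drifted a bit in x and z while pushing, so I'll correct that before continuing.

{"fn": "send_rows", "kwargs": {
  "commands": [
    {"delta_pos":[-1.0,-0.6,0],"yaw":0},
    {"delta_pos":[0,0,-1.0],"yaw":0},
    {"delta_pos":[0,0,0],"yaw":0},
    {"delta_pos":[0,0,0],"yaw":0}
  ]
}}

```text
t: 5.3
tcp_pos: [0.4648, -0.1399, 0.0791]
tool_rot: [0.999, -0.033, 0.012, 0.01]
force: [0.4, 0.2, -0.8]
finger_gap: 0.003
```

{"fn": "send_rows", "kwargs": {
  "commands": [
    {"delta_pos":[0,1.0,-0.1],"yaw":0},
    {"delta_pos":[0,1.0,-0.1],"yaw":0},
    {"delta_pos":[0,1.0,-0.1],"yaw":0},
    {"delta_pos":[0,0.8,-0.1],"yaw":0},
    {"delta_pos":[0,0,0],"yaw":0}
  ]
}}

```text
t: 5.92
tcp_pos: [0.4673, -0.104, 0.0773]
tool_rot: [0.999, -0.03, 0.015, 0.014]
force: [0.6, 0.1, 0.1]
finger_gap: 0.0
```

{"fn": "send_rows", "kwargs": {
  "commands": [
    {"delta_pos":[0,0.6,0],"yaw":0},
    {"delta_pos":[0,0.4,0],"yaw":0},
    {"delta_pos":[0,0,0],"yaw":0}
  ]
}}

```text
t: 6.3
tcp_pos: [0.4677, -0.0932, 0.0772]
tool_rot: [0.999, -0.03, 0.015, 0.015]
force: [-0.1, 0.1, 0.3]
finger_gap: -0.004
```

```bash
python3 - <<'E'
from h import *
import cv2,pickle
s=manip.sense();im=manip.snapshot("wrist");pickle.dump(s,open("w5.pkl","wb"))
cv2.imwrite("pics/w5.png",im)
print(s["t"],s["tcp_pos"],s["tool_rot"],s["force"])
E
```

```text
6.3 [ 0.46768375 -0.09323347  0.07720991] [ 0.99932877 -0.02998034  0.01511261  0.01465578] [-0.07965673  0.064115    0.30404997]
```

View pics/w5.png

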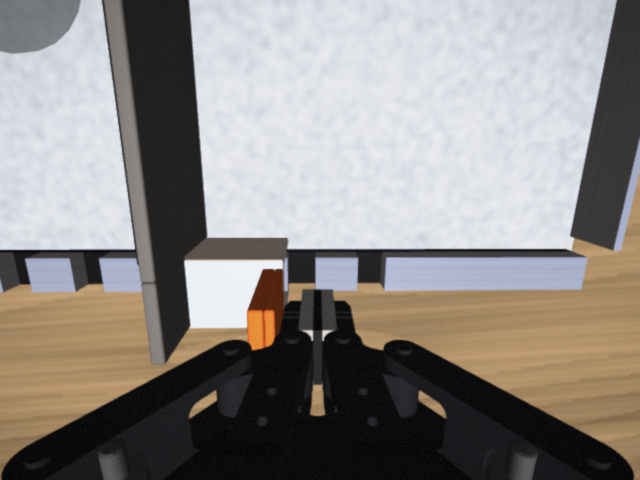

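The stop is seated over slot 3: slot 1 is at (370,268), slot 2 at (301,268), and the shoe centre at about (237,285). I'll back off, rise, and measure the bumper-to-jar gap from above.

{"fn": "send_rows", "kwargs": {
  "commands": [
    {"delta_pos":[0,-2.5,0],"yaw":0},
    {"delta_pos":[0,0,6],"yaw":0},
    {"delta_pos":[0,0,6],"yaw":0},
    {"delta_pos":[2,2.5,1.5],"yaw":0},
    {"delta_pos":[2.5,3,0],"yaw":0},
    {"delta_pos":[2.5,3,0],"yaw":0},
    {"delta_pos":[2.5,2.5,0],"yaw":0},
    {"delta_pos":[0,0,0],"yaw":0},
    {"delta_pos":[0,0,0],"yaw":0}
  ]
}}

```text
t: 7.48
tcp_pos: [0.5607, -0.0036, 0.2121]
tool_rot: [0.999, -0.032, 0.009, 0.011]
force: [-0.4, 0.8, -0.0]
finger_gap: -0.001
```

```bash
python3 - <<'E'
from h import *
import cv2,pickle
s=manip.sense();im=manip.snapshot("wrist");pickle.dump(s,open("w6.pkl","wb"))
cv2.imwrite("pics/w6.png",im)
cv2.imwrite("pics/w6c.png",cv2.resize(im[40:330,140:520],None,fx=2,fy=2,interpolation=cv2.INTER_CUBIC))
print(s["t"],s["tcp_pos"],s["tool_rot"],s["force"])
E
```

```text
7.475 [ 0.56068866 -0.00360632  0.21209547] [ 0.99940439 -0.03165303  0.00877566  0.01058015] [-0.37166221  0.78488249 -0.01804576]
```

View pics/w6c.png

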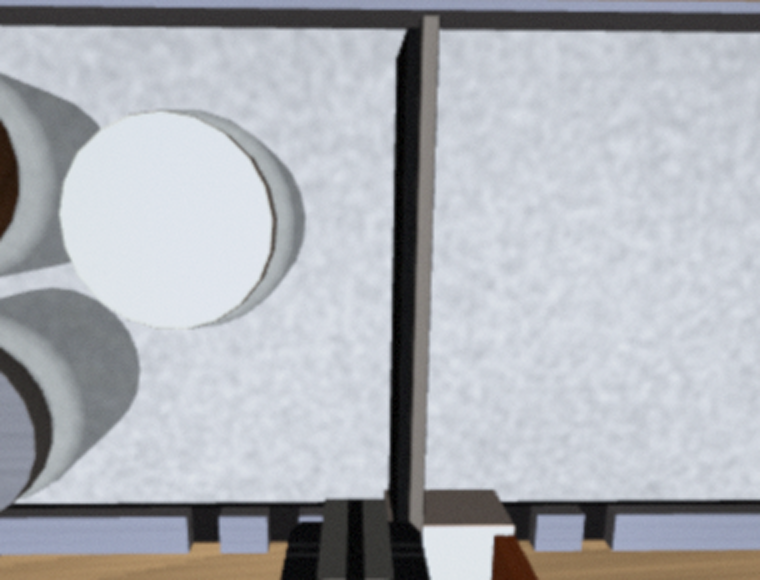

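The jar's lid centre is at crop (168,219). The panel's jar-side top edge runs from (424,18) to (411,520). Slots 6, 5 and 1 are at crop x=204, 284 and 596.

```bash
python3 - <<'E'
from h import *
import cv2,pickle
np.set_printoptions(precision=4,suppress=True)
K,W=cam("wrist",pickle.load(open("w6.pkl","rb")))
im=cv2.imread("pics/w6.png").astype(float)
c=lambda x,y:(x/2+140,y/2+40)
g=im.mean(2)
# rail back edge (floor->dark) rows by gradient, at cols; and back-lip edge
def edge(col,r0,r1):
    p=g[r0:r1,col-1:col+2].mean(1);d=abs(np.diff(p));i=d.argmax();w=d[max(0,i-1):i+2];return r0+np.dot(w,np.arange(max(0,i-1),max(0,i-1)+len(w)))/w.sum()+.5
def redge(row,c0,c1,sgn):
    p=g[row-1:row+2,c0:c1].mean(0);d=np.maximum(0,sgn*np.diff(p));i=d.argmax();w=d[i-1:i+2];return c0+np.dot(w,np.arange(i-1,i+2))/w.sum()+.5
cols=[160,180,200,230,270,410,440,470,500]
R1=np.array([onz(K,W,(x,edge(x,282,298)),.016) for x in cols])
R2=np.array([onz(K,W,(x,edge(x,40,62)),.016) for x in cols])
rows=range(60,240,15)
P=np.array([onz(K,W,(redge(r,340,360,1),r),.095) for r in rows])  # dark face -> top
Q=np.array([onz(K,W,(redge(r,352,368,1),r),.095) for r in rows])  # top -> floor
B=np.array([onz(K,W,(redge(r,325,345,-1),r),.03) for r in rows])
fy=lambda A:np.degrees(np.polyfit(A[:,1],A[:,0],1)[0]);fx=lambda A:np.degrees(-np.polyfit(A[:,0],A[:,1],1)[0])
print("yaw: rail",np.degrees(np.arctan(np.polyfit(R1[:,1],R1[:,0],1)[0])),"backlip",np.degrees(np.arctan(np.polyfit(R2[:,1],R2[:,0],1)[0])),"panel",fx(P),fx(Q),"bumper base",fx(B))
S={k:onz(K,W,c(x,530),.034) for k,x in((6,204),(5,284),(1,596))};print(S, np.linalg.norm(S[6]-S[1])/5)
lid=onz(K,W,c(168,219),.131);print("lid",lid)
ri=onz(K,W,c(274,219),.131);le=onz(K,W,c(62,219),.131);print("lid dia",np.linalg.norm(ri-le))
for a in(3.4,3.7,4.1):
    t=np.radians(a);y=np.array([np.sin(t),np.cos(t),0])
    s1=S[1]@y;s6=S[6]@y;o=((s1-.05)+(s6-.25))/2   # shoe s at travel 0
    print(a,"travel at touch",lid@y-.038-.028-o,"panel jar-edge & back travel",(P@y).mean()-.028-o,(Q@y).mean()-.028-o)
    print("   bumper-left-edge plane dist to jar (z of bumper unknown)",lid@y-.038-(P@y).mean())
E
```

```text
Traceback (most recent call last):
ValueError: shapes (2,) and (3,) not aligned: 2 (dim 0) != 3 (dim 0)
```

```bash
cat > m.py <<'E'
from h import *
import cv2,pickle
np.set_printoptions(precision=4,suppress=True)
K,W=cam("wrist",pickle.load(open("w6.pkl","rb")))
g=cv2.imread("pics/w6.png").astype(float).mean(2)
c=lambda x,y:(x/2+140,y/2+40)
def cross(p,th,up):  # first sub-pixel crossing
    i=np.where((p[:-1]<=th)&(p[1:]>th) if up else (p[:-1]>=th)&(p[1:]<th))[0][0];return i+(th-p[i])/(p[i+1]-p[i])
hp=lambda r,c0,c1:g[r-1:r+2,c0:c1].mean(0)
vp=lambda x,r0,r1:g[r0:r1,x-1:x+2].mean(1)
cols=[160,180,200,230,270,410,440,470,500]
R1=np.array([onz(K,W,(x,275+cross(vp(x,275,300),120,False)),.016) for x in cols])
R2=np.array([onz(K,W,(x,44+cross(vp(x,44,70),120,True)),.016) for x in cols])
rows=range(75,240,15)
b=[325+cross(hp(r,325,350),100,False) for r in rows]
p=[338+cross(hp(r,338,365),60,True) for r in rows]
q=[345+cross(hp(r,345,370),145,True) for r in rows]
print(np.round(b,1),np.round(p,1),np.round(q,1),sep="\n")
P,Q,B=[np.array([onz(K,W,(u,r),z) for u,r in zip(v,rows)]) for v,z in((p,.095),(q,.095),(b,.03))]
fy=lambda A:np.degrees(np.arctan(np.polyfit(A[:,1],A[:,0],1)[0]));fx=lambda A:np.degrees(-np.arctan(np.polyfit(A[:,0],A[:,1],1)[0]))
print("yaw rail",fy(R1),"back",fy(R2),"panel",fx(P),fx(Q),"bumper",fx(B),"floor width",R2[:,0].mean()-R1[:,0].mean())
S={k:onz(K,W,c(x,530),.034) for k,x in((6,204),(5,284),(1,596))};print(S, np.linalg.norm(S[6]-S[1])/5)
lid=onz(K,W,c(168,219),.131);print("lid",lid,"dia",np.linalg.norm(onz(K,W,c(274,219),.131)-onz(K,W,c(62,219),.131)))
for a in(3.4,3.7,4.1):
    t=np.radians(a);y=np.array([np.sin(t),np.cos(t),0])
    o=(S[1]@y+S[6]@y-.30)/2
    print(a,"travel at touch",lid@y-.066-o,"panel front/back minus shoe zero",(P@y).mean()-o,(Q@y).mean()-o,"jar edge-panel front",lid@y-.038-(P@y).mean())
E
python3 m.py
```

```text
[337.7 337.5 337.3 336.9 336.7 336.6 336.3 335.9 335.7 335.5 335. ]
[349.9 349.5 349.  348.8 348.2 347.8 347.5 347.  346.7 346.2 345.8]
[358.5 357.5 357.4 356.7 356.5 355.6 355.4 354.5 354.4 353.6 353.4]
yaw rail 3.790929232844536 back 3.822122267857317 panel 3.8610538052337637 3.9013887154556084 bumper 3.7924236882581885 floor width 0.22406443870617776
{6: array([0.481 , 0.0722, 0.034 ]), 5: array([0.4781, 0.0322, 0.034 ]), 1: array([ 0.4665, -0.1256,  0.034 ])} 0.03967132494366872
lid [0.6318 0.0469 0.131 ] dia 0.06532576625775088
3.4 travel at touch 0.16681715413362033 panel front/back minus shoe zero 0.15215310784324093 0.14641411483857816 jar edge-panel front 0.04266404629037941
3.7 travel at touch 0.1676190106625959 panel front/back minus shoe zero 0.1529438397244425 0.14720479745623272 jar edge-panel front 0.0426751709381534
4.1 travel at touch 0.1686845828658166 panel front/back minus shoe zero 0.1539980196088224 0.14825915640465095 jar edge-panel front 0.04268656325699421
```

```bash
cat >> m.py <<'E'
print("---")
t=np.radians(3.83);y=np.array([np.sin(t),np.cos(t),0])
print("cam s",ray(K,W,(1,1))[0]@y, "shoe slot3 face s exp",(S[1]@y+S[6]@y-.30)/2+.158,"jar edge s exp",lid@y-.038)
print(np.round(g[148:151,270:345].mean(0)).astype(int))
for z in(.016,.02,.03,.04):print(z,"jar edge",onz(K,W,c(304,219),z)@y,"bumper",onz(K,W,(336.6,150),z)@y)
E
python3 m.py|sed '1,/---/d'
```

```text
cam s 0.03586698041115972 shoe slot3 face s exp 0.01298494679142434 jar edge s exp 0.05095071796850487
[229 229 229 229 228 202 128  92 130 176 179 179 177 173 167 157 147 131
 124 122 121 125 158 201 209 212 212 211 210 209 207 206 207 207 210 210
 211 209 205 201 203 205 207 209 211 212 210 209 206 205 205 208 213 217
 221 220 221 218 216 214 213 211 212 211 210 207 170  50   7   6   5  13
  22  22  23]
0.016 jar edge 0.05251044078964321 bumper 0.010546811281514343
0.02 jar edge 0.052314690274583034 bumper 0.010844612101525694
0.03 jar edge 0.05182531398693258 bumper 0.011589114151554095
0.04 jar edge 0.05133593769928214 bumper 0.012333616201582475
```

Two estimates put the touch travel at about 168 to 169 mm against slot 4 at 170 mm, and the stereo estimate gives 171 mm. That is too close to call while a camera-mount tilt bias is possible. Turning the tool half a turn flips the sign of that bias, so I'll take a second view that way.

{"fn": "send_rows", "kwargs": {
  "commands": [
    {"delta_pos":[0.4,0,0],"yaw":0.185},
    {"delta_pos":[0.4,0,0],"yaw":0.185},
    {"delta_pos":[0.4,0,0],"yaw":0.185},
    {"delta_pos":[0.4,0,0],"yaw":0.185},
    {"delta_pos":[0.4,0,0],"yaw":0.185},
    {"delta_pos":[0.4,0,0],"yaw":0.185},
    {"delta_pos":[0.4,0,0],"yaw":0.185},
    {"delta_pos":[0.4,0,0],"yaw":0.185},
    {"delta_pos":[0.4,0,0],"yaw":0.185},
    {"delta_pos":[0.4,0,0],"yaw":0.185}
  ]
}}

```text
t: 8.78
tcp_pos: [0.5911, -0.0131, 0.2106]
tool_rot: [0.616, 0.787, 0.008, -0.002]
force: [-1.1, 0.1, -0.8]
finger_gap: 0.001
```

{"fn": "send_rows", "kwargs": {
  "commands": [
    {"delta_pos":[0.3,0,0],"yaw":0.185},
    {"delta_pos":[0.3,0,0],"yaw":0.185},
    {"delta_pos":[0.3,0,0],"yaw":0.185},
    {"delta_pos":[0.3,0,0],"yaw":0.185},
    {"delta_pos":[0.3,0,0],"yaw":0.185},
    {"delta_pos":[0.3,0,0],"yaw":0.185},
    {"delta_pos":[0.1,0,0],"yaw":0.1},
    {"delta_pos":[0,0,0],"yaw":0},
    {"delta_pos":[0,0,0],"yaw":0}
  ]
}}

```text
t: 9.9
tcp_pos: [0.6022, -0.022, 0.2092]
tool_rot: [0.053, 0.999, 0.004, -0.011]
force: [-0.1, 0.3, -0.8]
finger_gap: -0.001
```

{"fn": "send_rows", "kwargs": {
  "commands": [
    {"delta_pos":[1.6,1.7,0],"yaw":0.04},
    {"delta_pos":[0,0,0],"yaw":0},
    {"delta_pos":[0,0,0],"yaw":0}
  ]
}}

```text
t: 10.28
tcp_pos: [0.6169, -0.0062, 0.209]
tool_rot: [0.035, 0.999, 0.004, -0.012]
force: [-0.1, 0.3, 0.6]
finger_gap: 0.001
```

```bash
python3 - <<'E'
from h import *
import cv2,pickle
s=manip.sense();im=manip.snapshot("wrist");pickle.dump(s,open("w7.pkl","wb"))
cv2.imwrite("pics/w7.png",im)
K,W=cam("wrist",s)
for n,X in(("lid",(.632,.047,.131)),("slot6",(.481,.0722,.034)),("slot1",(.4665,-.1256,.034))):print(n,proj(K,W,np.array(X)))
cv2.imwrite("pics/w7c.png",cv2.resize(im[40:330,120:500],None,fx=2,fy=2,interpolation=cv2.INTER_CUBIC))
print(s["t"],s["tcp_pos"],s["tool_rot"],s["force"])
E
```

```text
lid [397.95495759 272.14152142]
slot6 [399.81178689  58.74502721]
slot1 [159.99515931  57.51639541]
10.275 [ 0.61688832 -0.00615432  0.20899277] [ 0.03512897  0.99930153  0.00388753 -0.01213651] [-0.10687704  0.25748638  0.64251708]
```

View pics/w7c.png

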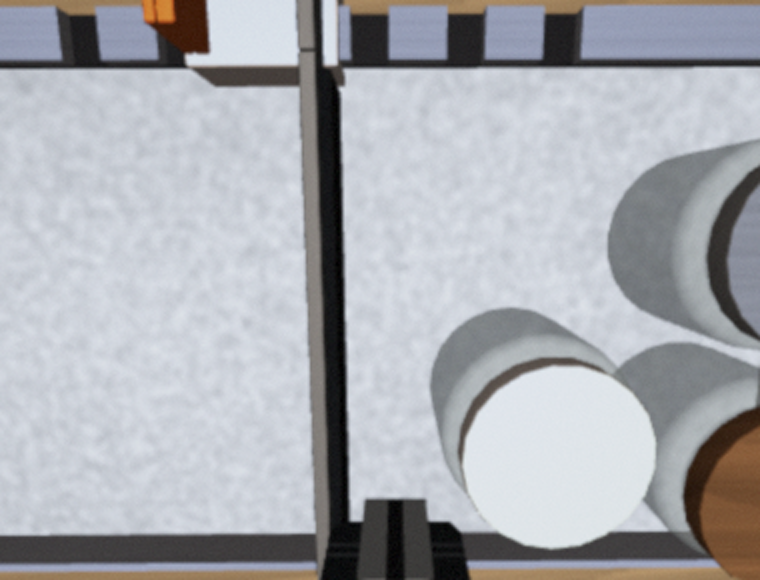

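The flipped view shows slots 1, 4, 5 and 6 at crop x=78, 369, 467 and 562 (row about 36). The lid centre is at (559,455), and the jar body's left silhouette is at x≈431.

```bash
python3 - <<'E'
from h import *
import cv2,pickle
np.set_printoptions(precision=4,suppress=True)
K,W=cam("wrist",pickle.load(open("w7.pkl","rb")));c=lambda x,y:(x/2+120,y/2+40)
g=cv2.imread("pics/w7.png").astype(float).mean(2)
for r in(54,58,62):
    p=g[r-1:r+2].mean(0);i=np.where((p[120:430]>80)!=(p[121:431]>80))[0]+120;print(r,[round(float(k+(80-p[k])/(p[k+1]-p[k])),1) for k in i])
t=np.radians(3.83);y=np.array([np.sin(t),np.cos(t),0])
rail=np.array([onz(K,W,(x,60+np.argmax(np.diff(g[60:82,x-1:x+2].mean(1)))+.5),.016) for x in(130,150,180,200,310,330,350,380,400,450)])
print("rail yaw",np.degrees(np.arctan(np.polyfit(rail[:,1],rail[:,0],1)[0])))
S={k:onz(K,W,c(x,36),.034) for k,x in((1,78),(4,369),(5,467),(6,562))}
o=np.mean([S[k]@y-(.01+.04*k) for k in S]);print({k:round(float(S[k]@y-o),4) for k in S})
lid=onz(K,W,c(559,455),.131);print("lid",lid,"dia",np.linalg.norm(onz(K,W,c(656,455),.131)-onz(K,W,c(462,455),.131)))
print("cam",ray(K,W,(1,1))[0],"touch travel (lid)",lid@y-.066-o)
p=g[228:231,310:360].mean(0).astype(int);print(p)
for z in(.016,.02,.03):print(z,"touch travel (base silhouette)",onz(K,W,c(431,385),z)@y-.028-o)
# lug pad height-check of travel
E
```

```text
54 [149.4, 167.7, 197.0, 223.1, 276.4, 280.2, 295.2, 313.4, 343.5, 361.7, 391.8, 410.0]
58 [149.8, 168.2, 198.4, 223.3, 276.6, 280.3, 295.2, 313.5, 343.4, 361.5, 391.6, 409.6]
62 [150.2, 168.6, 198.7, 223.5, 276.7, 280.3, 295.2, 313.4, 343.5, 361.4, 391.5, 409.4]
rail yaw 3.9412197082776803
{1: 0.0498, 4: 0.1699, 5: 0.2105, 6: 0.2499}
lid [0.6287 0.0481 0.131 ] dia 0.06554131181537305
cam [ 0.5468 -0.0034  0.3535] touch travel (lid) 0.1687365745711159
[203 205 206 207 208 210 209 207 204 205 206 212 215 215 212 207 207 210
 212 215 216 214 211 208 194 162 127 122 123 121 123 125 127 128 130 131
 131 132 136 140 148 157 162 166 171 176 180 181 183 182]
0.016 touch travel (base silhouette) 0.1702173639336755
0.02 touch travel (base silhouette) 0.1699765552094674
0.03 touch travel (base silhouette) 0.16937453339894712
```

```bash
python3 - <<'E'
from h import *
import cv2
np.set_printoptions(precision=4,suppress=True)
f=lambda p:(p[0]/2.8+215,p[1]/2.8+135)
g=lambda p:(p[0]/3.3+235,p[1]/3.3+185)
bl=dict(scene=(f,[(315,125),(353,145),(392,164),(432,186),(471,207)],(384,271)),side=(g,[(519,200),(503,230),(486,262),(468,293),(448,325)],(272,181)))
for n,(h,b,l) in bl.items():
    K,W=cam(n);im=cv2.imread(f"pics/{n}0.png");u,v=map(int,h(l))
    m=np.zeros((482,642),np.uint8);im2=cv2.GaussianBlur(im,(3,3),0)
    cv2.floodFill(im2,m,(u,v),255,(9,)*3,(9,)*3,flags=4|cv2.FLOODFILL_MASK_ONLY|cv2.FLOODFILL_FIXED_RANGE|(1<<8))
    cc=cv2.findContours(m[1:-1,1:-1],0,1)[0][0];e=cv2.fitEllipse(cc);print(n,"hand",h(l),"fit",e)
    B=np.array([onz(K,W,h(p),.034) for p in b])
    for a in(3.83,4.1):
        t=np.radians(a);y=np.array([np.sin(t),np.cos(t),0]);o=np.mean([B[i]@y-(.07+.04*i) for i in range(5)])
        print(a,[round(float(onz(K,W,q,.131)@y-.066-o),4) for q in(h(l),e[0])],"yaw blocks",np.degrees(np.arctan(np.polyfit(B[:,1],B[:,0],1)[0])),"pitch",(B[4]-B[0])@y/4)
E
```

```text
scene hand (352.1428571428571, 231.78571428571428) fit ((351.4465637207031, 229.90545654296875), (23.942298889160156, 29.15076446533203), 93.470947265625)
3.83 [0.1694, 0.1656] yaw blocks 3.657172296310021 pitch 0.03977093740283591
4.1 [0.1701, 0.1663] yaw blocks 3.657172296310021 pitch 0.03977015019859159
side hand (317.42424242424244, 239.84848484848484) fit ((317.5865783691406, 238.49476623535156), (14.883183479309082, 22.681713104248047), 83.96842956542969)
3.83 [0.1689, 0.1642] yaw blocks 4.229708578384532 pitch 0.03988731879795377
4.1 [0.1696, 0.1649] yaw blocks 4.229708578384532 pitch 0.03988846347063153
```

With the correct heights the two static views give touch travels of 169.4 and 168.9 mm. The wrist lid views give 168.0 to 168.7 mm. All are short of slot 4 at 170 mm, so slot 3 is the right one. Last, I'll check that the stop is seated there.

```bash
python3 - <<'E'
from h import *
import cv2,pickle
t=np.radians(3.83);y=np.array([np.sin(t),np.cos(t),0])
for n,row,(c0,c1) in(("w3",0,(0,0)),("w4",277,(10,420)),("w5",268,(10,420)),("w6",303,(380,470)),("w7",58,(120,280))):
    K,W=cam("wrist",pickle.load(open(n+".pkl","rb")));im=cv2.imread(f"pics/{n}.png").astype(int)
    o=(im[...,2]-im[...,0]>90)&(im[...,2]>110)&(im[...,1]<im[...,2]*.62);ys,xs=np.where(o);k=ys<400;ys,xs=ys[k],xs[k]
    if len(xs)>50: print(n,"orange box",xs.min(),xs.max(),ys.min(),ys.max(),"right edge z63/z109 s:",[round(float(onz(K,W,(xs.max()+.5,ys[xs.argmax()]),z)@y),4) for z in(.063,.109)], "top-left z109 s",round(float(onz(K,W,(xs.min()-.5,ys[xs.argmin()]),.109)@y),4))
    if row:
        p=im[row-1:row+2].mean((0,2));i=np.where((p[c0:c1]>80)!=(p[c0+1:c1+1]>80))[0]+c0;print("   rail edges s",[(int(k),round(float(onz(K,W,(k+.5,row),.034)@y),4)) for k in i])
E
```

```text
w3 orange box 145 177 308 371 right edge z63/z109 s: [-0.1283, -0.1499] top-left z109 s -0.1399
w4 orange box 250 274 320 349 right edge z63/z109 s: [-0.0771, -0.0823] top-left z109 s -0.0725
   rail edges s [(25, 0.0746), (50, 0.0598), (92, 0.0348), (117, 0.0199), (151, -0.0004), (152, -0.001), (165, -0.0088), (191, -0.0245), (291, -0.0851), (316, -0.1003)]
w5 orange box 247 275 309 349 right edge z63/z109 s: [-0.0402, -0.0447] top-left z109 s -0.0348
   rail edges s [(26, 0.0994), (71, 0.075), (99, 0.0597), (153, 0.0299), (183, 0.0133), (287, -0.045), (314, -0.0603), (357, -0.0848), (384, -0.1003)]
w6 orange box 398 410 332 340 right edge z63/z109 s: [-0.0567, -0.0418] top-left z109 s -0.0314
   rail edges s [(397, -0.0503), (407, -0.0604), (431, -0.0849), (446, -0.1003)]
w7 orange box 188 207 1 51 right edge z63/z109 s: [-0.0464, -0.0338] top-left z109 s -0.0438
   rail edges s [(149, -0.1028), (168, -0.0872), (198, -0.0625), (223, -0.0418), (276, 0.0019)]
```

```bash
python3 -c "
from station import manip
print(manip.sense()['force']);print(manip.sign_off())"
```

```text
[ 0.34475731 -0.55341474  1.23781795]
the job is handed in; nothing more can be done
None
```

I pushed the stop by its orange lug with the closed fingers, never pinching, through slots 1 and 2 and left it in slot 3 (travel 0.130 m). I then backed the arm clear, checked from above and handed the job in at about 10.3 s.

- **Seating:** the last two wrist views put the stop at 0.1298 and 0.1302 m. A view taken just after the final push read 0.127 m. I take that as measurement error from the tilted tool, or the stop still settling.
- **Slot choice:** the white-lid jar is nearest. Most estimates of the travel where the bumper would touch it came to 168–169.5 mm, from both wrist directions and both fixed cameras. That is just short of slot 4 at 170 mm.
- **Disagreement:** the margin is only about 1 mm. The first rough stereo estimate gave 171–172 mm and the least favourable base-outline reading gave 170.2 mm. With the correct heights put in, the fixed cameras came to about 169 mm.
- **Other objects:** the jar nearest the stop measured the same place, to within about 3 mm, before and after the push. The arm went nowhere near the scoop or the green box, and readings between moves showed no meaningful force at the wrist.

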